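# Stroke test of three dosing cylinders

## Robot

A 6-joint arm with a two-finger parallel gripper is mounted at the origin on a cart in front of the work surface, level with it; the furniture and walls round the work are solid. World frame = base frame: x ahead of the robot, y to its left, z up, the work surface at z = 0. Lengths are in m, angles in rad, forces in N, time in s.
With the tool pointing down it reaches from about 0.25 to 0.725 m from the base axis. Payload 9.7 kg.
Tool frame: the origin (TCP) lies on the front face of the gripper's body, between the roots of the fingers; the fingertips stand 73 mm ahead of it and the grasp point (between the pads) lies 54 mm ahead of it; y points along the fingers, z is the direction in which the jaws open and shut, and the axes are right-handed (so a half turn about y gives the same grasp; the last joint's range is limited). The gripper opens to 85 mm and grips with 20 to 120 N. Pads are 22 mm wide; open, the fingers measure 114 mm over their backs; the gripper's body (76 mm by 85 mm) begins 54 mm behind the grasp point. The pads swing forward as they close: fully open they stand 13 mm farther back than shut.
Start: joints at [1.175, 0.087, 0.176, 1.66, 0, 1.571], TCP at [0.212, 0.507, 0.304] pointing down, gripper open.
Joint ranges: [-3.13, 3.13], [-0.85, 1.81], [-1.15, 1.24], [-2.2, 2.28], [-1.44, 1.52], [-3.14, 3.14]. Speed limits (rad/s): [2.22, 2.22, 2.57, 3.14, 3.14, 3.14].

## Interface

Orientations are given as a rotation vector (axis times angle).
In Python, from rig import ctrl, imaging gives the robot as it stands. The module is installed in compiled form; this text tells all that it offers.
- The arm moves only by the tool send_rows, never from a script. Its argument "moves" is a list of rows, each a list of 3 entries, a list of its own where there are three numbers: the shift along the tool's x, y, z as a fraction of full scale, then the turn, a rotation vector about the tool's x, y, z as a fraction of full scale, then the gripper's target within -1 to 1 (fully open at 1, half-way at 0, shut at -1). A call has 1 to 20 rows; each row is the pose to reach, as a shift and turn from the pose commanded when the call began, along the tool's axes at that moment; what a row does not reach only later rows make up. Full scale, the value 1, is 150 mm for a shift and 2 rad for a turn. A row lasts 1/8 s, in which the tool goes at most 62.5 mm and 10.7 degrees, less where a joint would pass 70% of its speed; a pose out of reach is approached as far as the arm can. A call with a number of a shift or a turn outside -1 to 1 is refused whole. A call with a gripper value outside its range is refused whole. The fingers move at their own pace and stop on an object; "squeeze" is the grip in N (left out, the last holds). Time passes only in rows, so rows that repeat a pose let the fingers close. It gives the time, the measured TCP pose, the force and the opening at its end, in the units of the state.
- ctrl.observe(): the state, without advancing time (a new reading comes with each control period).
- imaging.snapshot(name): name is "scene" or "top" or "wrist"; returns the picture (420x560x3 uint8, red, green, blue); there is no depth.
- imaging.camera_model(name): a dict with "fx", "fy", "cx", "cy" (pixels), "cam_to_world" (4x4, takes a point from camera to world coordinates); the wrist camera has in their place "hand_eye" (4x4, takes a point from camera to tool coordinates, whose origin is the TCP and whose axes are the tool frame's). Camera axes: x right, y up, looking along -z (the intrinsics and any distortion apply to the point x, -y, -z); pixel columns grow to the right and rows downward; lengths in m; the calibration is good to about 2 mm. A picture is of the moment at which its call begins: read the wrist's pose just before it. camera_model takes no time and is no camera call.
- ctrl.hand_in(): hands the job in, once; it reports no verdict.
The state is a dict: "time": time; "qpos": joint angles; "joint_vel": joint speeds; "tau": joint torques, N m; "tcp_pos": TCP position; "eef_rot": TCP orientation; "ft_force": force on the tool from outside, world axes, zero at the start; "wrist_torque": the same for the moment, N m; "width": finger opening in m.
Only numpy, scipy, OpenCV 4.12 (cv2) and the standard library are available. Lean on these libraries where they do the work, as an engineer would, in place of code of your own. Each camera call takes 0.05 s, during which the arm holds its last target.

## Task

Test the three dosing cylinders in the rack by pushing each blue knob down through its stroke: one of the three is jammed and stiffens before it is home, so stop there and never put more than 25 N on a knob. Leave the two sound cylinders standing in the rack with their knobs fully home; lift the jammed one out by its barrel and stand it upright in the red tray. Leave the tape measure, the thread tape and the jar where they are.

Things in the scene. Friction and masses are not known exactly. Their poses are not given: they have to be found in the camera images.
- rack: low aluminium test rack fixed to the table, 74 x 246 mm, 34 mm high, a row of three round upright sockets along its own y axis at y = +80, 0 and -80 mm (cylinders a, b, c stand in them in that order). Socket bore 38 mm, socket floor 8 mm above the table. Origin: centre of its underside.
- reject_tray: red square open tray fixed to the table, 110 x 110 mm outside, rim 28 mm high, walls and floor 4 mm thick. Origin: centre of its underside.
- cyl_a_collar (a point): point on the axis of dosing cylinder a, 70 mm above its underside (14 mm below the top of its cap), between its two aluminium bands: the place to take hold of the light grey opaque barrel. The barrel is loose in its socket: 36 mm across, 84 mm high with its dark cap, upright, its z axis up; about 0.23 kg in all. The lowest 26 mm stand inside the socket (which has 1 mm of play all round); 50 mm of the barrel show above the rack.
- plunger_a_top (a point): centre of the flat top of the blue round push knob of cylinder a, 28 mm across and 8 mm thick, on a thin steel rod on the barrel's axis. When home, the knob's underside meets a 5 mm thick black rubber buffer washer on the barrel's cap and its top is 97 mm above the barrel's underside; fully out it is 25 mm higher.
- plunger_a (a joint): how far plunger a is pushed down, in m: 0 fully out, 0.025 home (knob on its washer; 0.029 hard end). It stays where left. A sound one resists with an even 4 to 7 N until home; there the soft washer yields 1 mm for each further 3 N. A jammed one feels the same at first, then, well short of home, climbs 3 N for each further mm; let go, it springs back a little. Readings scatter 1 to 2 mm.
- cyl_b_collar (a point): point on the axis of dosing cylinder b, 70 mm above its underside (14 mm below the top of its cap), between its two aluminium bands: the place to take hold of the light grey opaque barrel. The barrel is loose in its socket: 36 mm across, 84 mm high with its dark cap, upright, its z axis up; about 0.23 kg in all. The lowest 26 mm stand inside the socket (which has 1 mm of play all round); 50 mm of the barrel show above the rack.
- plunger_b_top (a point): centre of the flat top of the blue round push knob of cylinder b, 28 mm across and 8 mm thick, on a thin steel rod on the barrel's axis. When home, the knob's underside meets a 5 mm thick black rubber buffer washer on the barrel's cap and its top is 97 mm above the barrel's underside; fully out it is 25 mm higher.
- plunger_b (a joint): how far plunger b is pushed down, in m: 0 fully out, 0.025 home (knob on its washer; 0.029 hard end). It stays where left. A sound one resists with an even 4 to 7 N until home; there the soft washer yields 1 mm for each further 3 N. A jammed one feels the same at first, then, well short of home, climbs 3 N for each further mm; let go, it springs back a little. Readings scatter 1 to 2 mm.
- cyl_c_collar (a point): point on the axis of dosing cylinder c, 70 mm above its underside (14 mm below the top of its cap), between its two aluminium bands: the place to take hold of the light grey opaque barrel. The barrel is loose in its socket: 36 mm across, 84 mm high with its dark cap, upright, its z axis up; about 0.23 kg in all. The lowest 26 mm stand inside the socket (which has 1 mm of play all round); 50 mm of the barrel show above the rack.
- plunger_c_top (a point): centre of the flat top of the blue round push knob of cylinder c, 28 mm across and 8 mm thick, on a thin steel rod on the barrel's axis. When home, the knob's underside meets a 5 mm thick black rubber buffer washer on the barrel's cap and its top is 97 mm above the barrel's underside; fully out it is 25 mm higher.
- plunger_c (a joint): how far plunger c is pushed down, in m: 0 fully out, 0.025 home (knob on its washer; 0.029 hard end). It stays where left. A sound one resists with an even 4 to 7 N until home; there the soft washer yields 1 mm for each further 3 N. A jammed one feels the same at first, then, well short of home, climbs 3 N for each further mm; let go, it springs back a little. Readings scatter 1 to 2 mm.
- tape_measure: yellow and black tape measure, 34 x 79 x 57 mm high, a loose bystander. Origin: centre of its underside.
- thread_tape: flat white roll of thread tape, 54 mm across, 15 mm high, a loose bystander. Origin: centre of its underside.
- seal_jar: clear jar of sealing rings with black lid, 58 mm across, 56 mm high, a loose bystander. Origin: centre of its underside.

How it is judged:
At the end, for the whole second after the job is handed in: Two cylinders stand seated in the rack (6 mm, tilt under 0.1 rad), plungers within 2.5 mm of fully home. The third, its plunger not home (joint under 0.0225 m), stands upright (tilt under 0.15 rad) on the floor of the red tray. Under 25 N the jammed plunger cannot go home (((value of joint plunger_a below 0.0225 m and angle between cyl_a_collar's own z axis and vertical below 0.15 rad and x of cyl_a_collar in the frame of reject_tray between -0.05 and 0.05 m and y of cyl_a_collar in the frame of reject_tray between -0.05 and 0.05 m and z of cyl_a_collar in the frame of reject_tray between 0.066 and 0.084 m and value of joint each of plunger_b, plunger_c above 0.0225 m and angle between each of cyl_b_collar, cyl_c_collar's own z axis and vertical below 0.1 rad and x of cyl_b_collar in the frame of rack between -0.02 and 0.02 m and y of cyl_b_collar in the frame of rack between -0.1 and 0.1 m and z of cyl_b_collar in the frame of rack between 0.072 and 0.084 m and x of cyl_c_collar in the frame of rack between -0.02 and 0.02 m and y of cyl_c_collar in the frame of rack between -0.1 and 0.1 m and z of cyl_c_collar in the frame of rack between 0.072 and 0.084 m) or (value of joint each of plunger_a, plunger_c above 0.0225 m and angle between each of cyl_a_collar, cyl_c_collar's own z axis and vertical below 0.1 rad and x of cyl_a_collar in the frame of rack between -0.02 and 0.02 m and y of cyl_a_collar in the frame of rack between -0.1 and 0.1 m and z of cyl_a_collar in the frame of rack between 0.072 and 0.084 m and value of joint plunger_b below 0.0225 m and angle between cyl_b_collar's own z axis and vertical below 0.15 rad and x of cyl_b_collar in the frame of reject_tray between -0.05 and 0.05 m and y of cyl_b_collar in the frame of reject_tray between -0.05 and 0.05 m and z of cyl_b_collar in the frame of reject_tray between 0.066 and 0.084 m and x of cyl_c_collar in the frame of rack between -0.02 and 0.02 m and y of cyl_c_collar in the frame of rack between -0.1 and 0.1 m and z of cyl_c_collar in the frame of rack between 0.072 and 0.084 m) or (value of joint each of plunger_a, plunger_b above 0.0225 m and angle between each of cyl_a_collar, cyl_b_collar's own z axis and vertical below 0.1 rad and x of cyl_a_collar in the frame of rack between -0.02 and 0.02 m and y of cyl_a_collar in the frame of rack between -0.1 and 0.1 m and z of cyl_a_collar in the frame of rack between 0.072 and 0.084 m and x of cyl_b_collar in the frame of rack between -0.02 and 0.02 m and y of cyl_b_collar in the frame of rack between -0.1 and 0.1 m and z of cyl_b_collar in the frame of rack between 0.072 and 0.084 m and value of joint plunger_c below 0.0225 m and angle between cyl_c_collar's own z axis and vertical below 0.15 rad and x of cyl_c_collar in the frame of reject_tray between -0.05 and 0.05 m and y of cyl_c_collar in the frame of reject_tray between -0.05 and 0.05 m and z of cyl_c_collar in the frame of reject_tray between 0.066 and 0.084 m))); the robot touches nothing.
It fails at once if a blue knob is pressed or squeezed with more than 25 N (contact force between any of the fingers, the arm and plunger_a above 25 N or contact force between any of the fingers, the arm and plunger_b above 25 N or contact force between any of the fingers, the arm and plunger_c above 25 N).
It fails at once if the tape measure, the thread tape or the jar is shifted by more than 25 mm (distance of any of tape_measure, thread_tape, seal_jar from where it was at the start of the episode above 0.025 m).
It also fails if it takes over 66 s, if anything falls off the work surface, if the arm or the gripper's body presses on something with over 40 N, if the wrist force passes 120 N, or if a joint passes its speed limit or range.

## Working session

There is one attempt and no reset: what is moved stays moved. The work goes in short steps, Python scripts to look and compute and a tool call to move; the robot and the scene stay as the last step left them, time stands still between calls to the robot, and variables do not carry over. Pictures are saved under pics/ and viewed, and the job is handed in when it is done.

Besides the shell and the picture viewer there is one more tool, called after "Emit:" as name([rows], argument=value, ...), one row to a line, values as JSON. send_rows: Moves the arm, as the interface text tells. Shift numbers are shares of 150 mm and turn numbers shares of 2 rad, none past 1 either way. Its arguments: {"type":"object","properties":{"moves":{"type":"array"},"squeeze":{"type":"number"}},"required":["moves"]}

```bash
mkdir -p pics
python3 - <<'E'
from rig import ctrl, imaging
import cv2,numpy as np
np.set_printoptions(precision=4,suppress=True)
s=ctrl.observe(); print(s)
for n in ["scene","top","wrist"]:
    print(n,imaging.camera_model(n))
    im=imaging.snapshot(n); cv2.imwrite(f"pics/{n}0.png",im[:,:,::-1])
E
```

```text
{'time': 0.0, 'qpos': array([ 1.175 ,  0.0875,  0.1751,  1.6598, -0.    ,  1.5708]), 'joint_vel': array([ 0.0009,  0.001 , -0.0002,  0.0015, -0.001 , -0.0005]), 'tau': array([  0.0026, -52.0385,  46.4806,   0.0161,  -0.    ,   0.    ]), 'tcp_pos': array([0.212 , 0.5074, 0.3032]), 'eef_rot': array([-1.5497,  0.3108, -0.3103]), 'ft_force': array([-0.8513,  0.3419, -0.4683]), 'wrist_torque': array([0.0042, 0.0425, 0.0157]), 'width': 0.08518541561392291}
scene {'fx': 427.3039498419899, 'fy': 427.3039498419899, 'cx': 274.1999506122101, 'cy': 202.751409308492, 'cam_to_world': array([[ 0.8358,  0.2397, -0.494 ,  0.0615],
       [-0.5487,  0.3291, -0.7686, -0.8334],
       [-0.0217,  0.9134,  0.4065,  0.5306],
       [ 0.    ,  0.    ,  0.    ,  1.    ]])}
top {'fx': 394.3113933603229, 'fy': 394.3113933603229, 'cx': 279.31103666006913, 'cy': 205.86641478208458, 'cam_to_world': array([[ 0.0101,  0.9863, -0.1649,  0.4307],
       [-0.9999,  0.0103,  0.0005, -0.023 ],
       [ 0.0022,  0.1649,  0.9863,  0.9962],
       [ 0.    ,  0.    ,  0.    ,  1.    ]])}
wrist {'fx': 348.31874643454603, 'fy': 348.31874643454603, 'cx': 285.0856511194924, 'cy': 209.83299932927554, 'hand_eye': array([[ 0.0003, -0.9502, -0.3116, -0.0795],
       [-0.0003,  0.3116, -0.9502, -0.0714],
       [ 1.    ,  0.0004, -0.0001,  0.0001],
       [ 0.    ,  0.    ,  0.    ,  1.    ]])}
```

View pics/scene0.png

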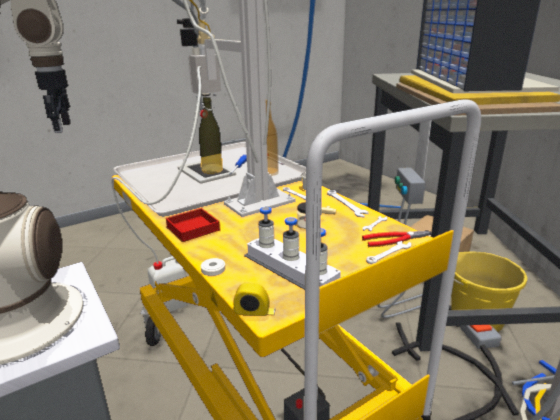

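View pics/top0.png

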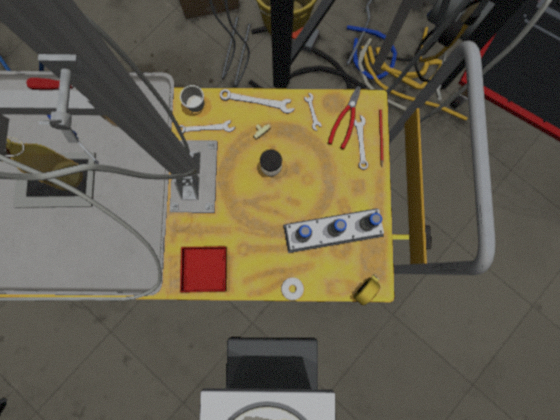

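View pics/wrist0.png

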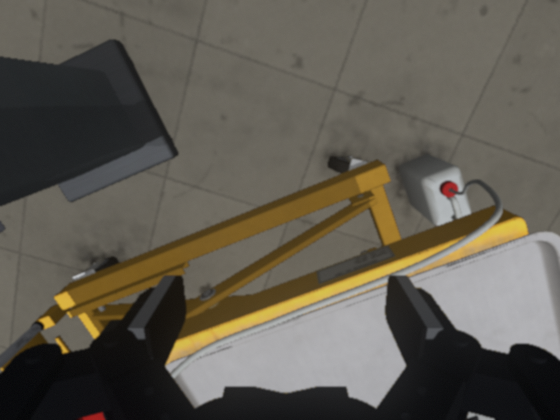

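Run:
```python
import cv2
t=cv2.imread("pics/top0.png"); cv2.imwrite("pics/topz.png",cv2.resize(t[190:310,170:400],(0,0),fx=3.4,fy=3.4,interpolation=cv2.INTER_CUBIC))
t=cv2.imread("pics/scene0.png"); cv2.imwrite("pics/scenez.png",cv2.resize(t[190:340,150:350],(0,0),fx=4,fy=4,interpolation=cv2.INTER_CUBIC))
```

```text
(no output)
```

View pics/topz.png

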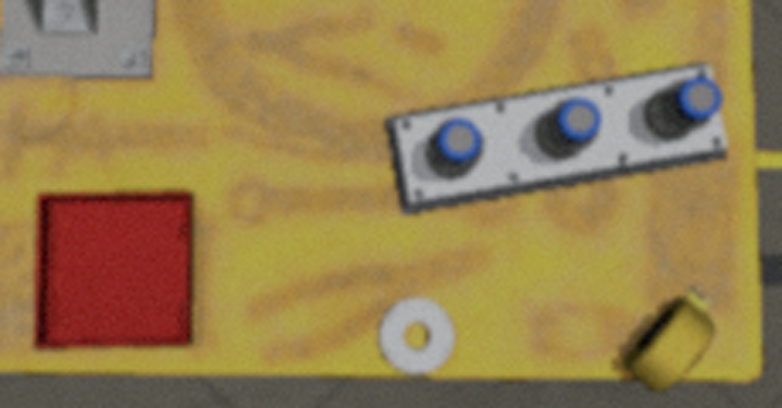

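View pics/scenez.png

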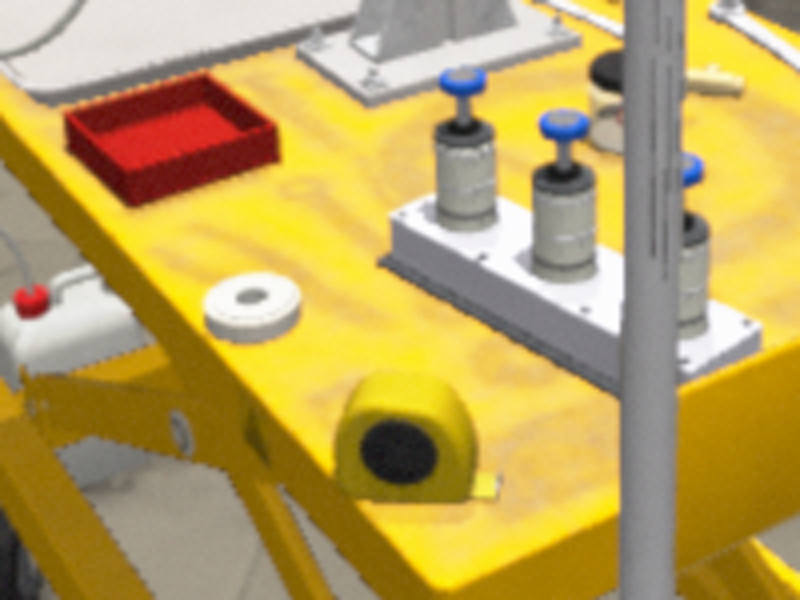

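```bash
cat > h.py <<'E'
import numpy as np,cv2
from scipy.spatial.transform import Rotation as R
np.set_printoptions(precision=4,suppress=True)
from rig import ctrl,imaging
def ray(m,u,v,T=None):
    T=m["cam_to_world"] if T is None else T
    d=np.array([(u-m["cx"])/m["fx"],-(v-m["cy"])/m["fy"],-1.])
    return T[:3,3],T[:3,:3]@d
def onz(m,u,v,z,T=None):
    o,d=ray(m,u,v,T); return o+d*(z-o[2])/d[2]
def wristT(m,s):
    T=np.eye(4);T[:3,:3]=R.from_rotvec(s["eef_rot"]).as_matrix();T[:3,3]=s["tcp_pos"]
    return T@m["hand_eye"]
def blobs(im,lo,hi,amin=15):
    hsv=cv2.cvtColor(im,cv2.COLOR_BGR2HSV)
    k=cv2.inRange(hsv,lo,hi); k=cv2.morphologyEx(k,cv2.MORPH_CLOSE,np.ones((5,5)))
    n,l,st,c=cv2.connectedComponentsWithStats(k)
    return [(c[i],st[i]) for i in range(1,n) if st[i,4]>=amin]
def proj(m,p,T=None):
    T=m["cam_to_world"] if T is None else T
    q=np.linalg.inv(T)@np.append(p,1); return np.array([m["cx"]-m["fx"]*q[0]/q[2],m["cy"]+m["fy"]*q[1]/q[2]])
E
python3 - <<'E'
from h import *
mt=imaging.camera_model("top");ms=imaging.camera_model("scene")
t=cv2.imread("pics/top0.png");s=cv2.imread("pics/scene0.png")
print("knobs top")
for c,st in blobs(t,(100,80,40),(130,255,255)):
    if 280<c[0]<400 and 200<c[1]<260: print(c,st,onz(mt,*c,0.126))
print("knobs scene")
for c,st in blobs(s,(100,80,40),(130,255,255)):
    if 240<c[0]<340 and 190<c[1]<260: print(c,st,onz(ms,*c,0.126))
Z=lambda U,V:((U+.5)/3.4-.5+170,(V+.5)/3.4-.5+190)
S=lambda U,V:((U+.5)/4-.5+150,(V+.5)/4-.5+190)
print("rack");r=np.array([onz(mt,*Z(*p),.034) for p in [(388,120),(706,66),(725,152),(403,207)]]);print(r,r.mean(0),np.linalg.norm(r[0]-r[1]),np.linalg.norm(r[1]-r[2]))
print("tray");r=np.array([onz(mt,*Z(*p),.028) for p in [(38,196),(191,193),(191,345),(38,347)]]);print(r,r.mean(0),np.linalg.norm(r[0]-r[1]),np.linalg.norm(r[1]-r[2]))
r=np.array([onz(ms,*S(*p),.028) for p in [(65,115),(207,73),(278,124),(130,172)]]);print("scene tray",r,r.mean(0))
print("thread",onz(mt,*Z(417,336),.015), "tm",onz(mt,*Z(680,342),.057),"jar",onz(mt,272,163,.056))
print("column base",[onz(mt,*p,0.01) for p in [(172,210),(214,210),(214,145)]])
print("handle base/top",onz(mt,480,250,0.3))
E
```

```text
knobs top
[374.5161 218.7097] [369 212  13  14  93] [ 0.5495 -0.2357  0.126 ]
[339.4271 225.0521] [334 219  13  13  96] [ 0.5344 -0.1573  0.126 ]
[304.3939 231.2424] [298 225  14  13  99] [ 0.5199 -0.0795  0.126 ]
knobs scene
[265.125  210.6042] [260 207  11   8  48] [ 0.5129 -0.0927  0.126 ]
[290.6731 221.8846] [285 219  12   7  52] [ 0.5267 -0.1722  0.126 ]
[322.6364 232.5455] [320 229   6   7  22] [ 0.5511 -0.2485  0.126 ]
rack
[[ 0.5443 -0.0349  0.034 ]
 [ 0.5861 -0.2658  0.034 ]
 [ 0.5236 -0.2775  0.034 ]
 [ 0.4819 -0.0461  0.034 ]] [ 0.534  -0.1561  0.034 ] 0.2346559913743635 0.06361740574839421
tray
[[0.4874 0.2163 0.028 ]
 [0.4907 0.1064 0.028 ]
 [0.3837 0.1029 0.028 ]
 [0.3812 0.2109 0.028 ]] [0.4357 0.1591 0.028 ] 0.10997815080103801 0.10706137048379226
scene tray [[0.3777 0.2027 0.028 ]
 [0.485  0.2088 0.028 ]
 [0.4893 0.1053 0.028 ]
 [0.3821 0.0987 0.028 ]] [0.4335 0.1539 0.028 ]
thread [ 0.391  -0.0572  0.015 ] tm [ 0.3904 -0.2362  0.057 ] jar [ 0.6948 -0.0044  0.056 ]
column base [array([0.5822, 0.2479, 0.01  ]), array([0.5833, 0.1417, 0.01  ]), array([0.7544, 0.1481, 0.01  ])]
handle base/top [ 0.4721 -0.3772  0.3   ]
```

```bash
cat >> h.py <<'E'
def plan(goal,zdir=None,s=None):
    "delta in tool axes (fractions) to put TCP at goal with tool y down and tool z along zdir"
    s=s or ctrl.observe(); M=R.from_rotvec(s["eef_rot"])
    d=M.as_matrix().T@(np.array(goal)-s["tcp_pos"])
    out=[d/0.15]
    if zdir is not None:
        y=np.array([0,0,-1.]);z=np.array(zdir)/np.linalg.norm(zdir);x=np.cross(y,z)
        out.append((M.inv()*R.from_matrix(np.c_[x,y,z])).as_rotvec()/2)
    return out
E
python3 - <<'E'
from h import *
s=ctrl.observe();print(R.from_rotvec(s["eef_rot"]).as_matrix(),s["time"])
for sg in(1,-1): print(plan([.52,-.08,.28],[sg*.983,sg*.186,0]))
m=imaging.camera_model("top")
for p in[(395,270),(485,265),(410,115),(470,45)]: print([onz(m,*p,z) for z in(0,.2,.4)])
E
```

```text
[[ 0.9227 -0.0004  0.3855]
 [-0.3855 -0.001   0.9227]
 [ 0.     -1.     -0.001 ]] 0.15
[array([ 3.4042,  0.1586, -2.8215]), array([0.0005, 0.494 , 0.0003])]
[array([ 3.4042,  0.1586, -2.8215]), array([ 0.0003, -1.0768, -0.0005])]
[array([ 0.4381, -0.3138,  0.    ]), array([ 0.4366, -0.2554,  0.2   ]), array([ 0.4351, -0.197 ,  0.4   ])]
[array([ 0.4527, -0.5396,  0.    ]), array([ 0.4483, -0.4359,  0.2   ]), array([ 0.4439, -0.3322,  0.4   ])]
[array([ 0.8466, -0.3695,  0.    ]), array([ 0.7631, -0.2999,  0.2   ]), array([ 0.6796, -0.2303,  0.4   ])]
[array([ 1.0517, -0.5438,  0.    ]), array([ 0.927 , -0.4392,  0.2   ]), array([ 0.8023, -0.3347,  0.4   ])]
```

Emit:
send_rows([
  [[0.4, 0, -0.35], [0, 0, 0], -1],
  [[0.85, 0, -0.7], [0, 0, 0], -1],
  [[0.85, 0, -0.7], [0, 0, 0], -1],
], squeeze=20)

```text
time: 0.52
tcp_pos: [0.2898, 0.3594, 0.3038]
eef_rot: [-1.549, 0.311, -0.311]
ft_force: [0.5, 0.4, 0.1]
width: 0.0322
```

Emit:
send_rows([
  [[0.4, 0, -0.35], [0, 0, 0], -1],
  [[0.85, 0, -0.7], [0, 0, 0], -1],
  [[0.85, 0, -0.7], [0, 0, 0], -1],
])

```text
time: 0.9
tcp_pos: [0.367, 0.2132, 0.3039]
eef_rot: [-1.548, 0.311, -0.312]
ft_force: [0.4, 1.0, -0.4]
width: 0.0003
```

Emit:
send_rows([
  [[0.4, 0, -0.35], [0, 0.08, 0], -1],
  [[0.85, 0, -0.7], [0, 0.16, 0], -1],
  [[0.85, 0, -0.7], [0, 0.25, 0], -1],
])

```text
time: 1.27
tcp_pos: [0.4442, 0.067, 0.3037]
eef_rot: [-1.454, 0.705, -0.705]
ft_force: [-0.3, 0.3, 0.4]
width: -0.0002
```

Run:
```python
from h import *
s=ctrl.observe();print(s["time"],s["tcp_pos"],s["qpos"],s["ft_force"],s["width"])
print(plan([.52,-.08,.28],[.983,.186,0]))
```

```text
1.275 [0.4442 0.067  0.3037] [ 0.1498 -0.1525 -0.0574  1.666  -0.0002  1.053 ] [-0.3424  0.3449  0.4124] -0.0002465332283938069
[array([ 1.0824,  0.1584, -0.2097]), array([0.    , 0.2403, 0.0001])]
```

Emit:
send_rows([
  [[0.4, 0, -0.1], [0, 0.08, 0], -1],
  [[0.8, 0, -0.2], [0, 0.16, 0], -1],
  [[1.0, 0, -0.21], [0, 0.24, 0], -1],
  [[1.0, 0, -0.21], [0, 0.24, 0], -1],
])

```text
time: 1.78
tcp_pos: [0.5132, -0.0691, 0.3029]
eef_rot: [-1.295, 1.068, -1.066]
ft_force: [-0.0, 0.8, -0.1]
width: 0.0
```

Run:
```python
from h import *
s=ctrl.observe();print(s["time"],s["tcp_pos"],s["qpos"],s["ft_force"],s["width"])
im=imaging.snapshot("wrist")[:,:,::-1].copy();cv2.imwrite("pics/w1.png",im)
m=imaging.camera_model("wrist");T=wristT(m,s)
print(T[:3,3])
for c,st in blobs(im,(100,80,40),(130,255,255),40): print(c,st,onz(m,*c,.128,T))
print(plan([.52,-.08,.21],[.983,.186,0],s))
```

```text
1.775 [ 0.5132 -0.0691  0.3029] [-0.1338  0.0106  0.0946  1.6564 -0.0001  1.2455] [-0.0343  0.7571 -0.0975] 2.064964563785314e-05
[0.4985 0.0092 0.3743]
[293.3221 222.6829] [276 207  36  35 596] [ 0.5216 -0.0787  0.128 ]
[284.4928 384.9855] [276 379  18  14 138] [ 0.5442 -0.2311  0.128 ]
[array([0.0804, 0.6192, 0.0316]), array([ 0.0008,  0.0022, -0.0002])]
```

View pics/w1.png

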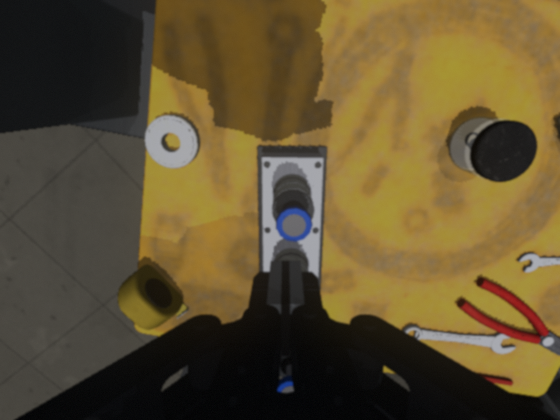

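Emit:
send_rows([
  [[0.08, 0.3, 0.04], [0, 0, 0], -1],
  [[0.08, 0.58, 0.04], [0, 0, 0], -1],
  [[0.08, 0.58, 0.04], [0, 0, 0], -1],
])

```text
time: 2.2
tcp_pos: [0.5191, -0.0768, 0.2143]
eef_rot: [-1.299, 1.067, -1.059]
ft_force: [0.3, -0.1, 0.2]
width: -0.0001
```

Run:
```python
from h import *
s=ctrl.observe();print(s["time"],s["tcp_pos"],s["ft_force"])
for n in["scene","top"]:
  im=imaging.snapshot(n)[:,:,::-1].copy();cv2.imwrite(f"pics/{n}1.png",im)
z=cv2.imread("pics/scene1.png")[130:340,200:400];cv2.imwrite("pics/s1z.png",cv2.resize(z,(0,0),fx=3,fy=2.8))
```

```text
2.2 [ 0.5191 -0.0768  0.2143] [ 0.3128 -0.0685  0.2156]
```

View pics/s1z.png

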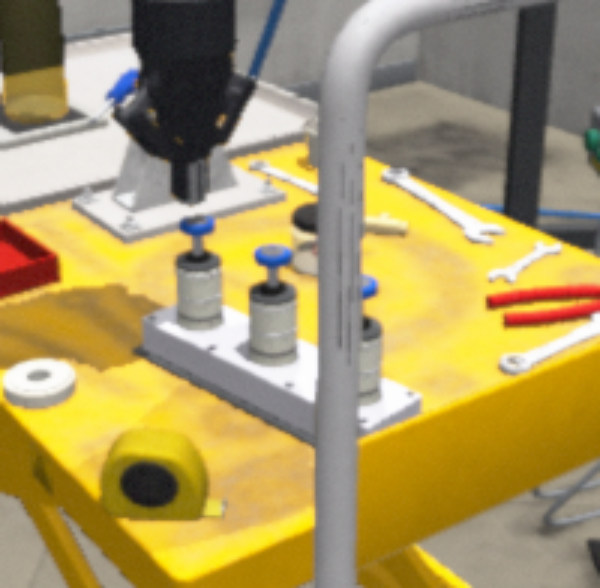

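Emit:
send_rows([
  [[0.01, 0.05, 0], [0, 0, 0], -1],
  [[0.01, 0.07, 0], [0, 0, 0], -1],
  [[0.01, 0.08, 0], [0, 0, 0], -1],
  [[0.01, 0.09, 0], [0, 0, 0], -1],
  [[0.01, 0.1, 0], [0, 0, 0], -1],
  [[0.01, 0.11, 0], [0, 0, 0], -1],
  [[0.01, 0.12, 0], [0, 0, 0], -1],
  [[0.01, 0.12, 0], [0, 0, 0], -1],
])

```text
time: 3.3
tcp_pos: [0.5211, -0.0795, 0.1988]
eef_rot: [-1.295, 1.064, -1.064]
ft_force: [-0.3, -0.7, -0.5]
width: -0.0002
```

Emit:
send_rows([
  [[0, 0.01, 0], [0, 0, 0], -1],
  [[0, 0.02, 0], [0, 0, 0], -1],
])

```text
time: 3.55
tcp_pos: [0.5213, -0.0795, 0.1962]
eef_rot: [-1.295, 1.064, -1.065]
ft_force: [-0.0, -0.2, 3.0]
width: -0.0
```

Emit:
send_rows([
  [[0, 0.01, 0], [0, 0, 0], -1],
  [[0, 0.02, 0], [0, 0, 0], -1],
])

```text
time: 3.8
tcp_pos: [0.5212, -0.0795, 0.1929]
eef_rot: [-1.295, 1.064, -1.064]
ft_force: [0.0, -0.3, 3.4]
width: 0.0003
```

Emit:
send_rows([
  [[0, 0.01, 0], [0, 0, 0], -1],
  [[0, 0.02, 0], [0, 0, 0], -1],
])

```text
time: 4.05
tcp_pos: [0.5212, -0.0795, 0.1899]
eef_rot: [-1.295, 1.064, -1.065]
ft_force: [-0.1, 0.1, 6.7]
width: 0.0
```

Emit:
send_rows([
  [[0, 0.01, 0], [0, 0, 0], -1],
  [[0, 0.02, 0], [0, 0, 0], -1],
])

```text
time: 4.3
tcp_pos: [0.5214, -0.0795, 0.1878]
eef_rot: [-1.294, 1.063, -1.065]
ft_force: [-2.3, 1.2, 12.4]
width: 0.0001
```

Run:
```python
from h import *
im=imaging.snapshot("scene")[:,:,::-1].copy();cv2.imwrite("pics/scene2.png",im)
s=ctrl.observe();print(s["time"],s["tcp_pos"],s["ft_force"],s["tau"])
cv2.imwrite("pics/s2z.png",cv2.resize(im[190:290,240:340],(0,0),fx=6,fy=6,interpolation=cv2.INTER_CUBIC))
a=cv2.imread("pics/scene0.png");cv2.imwrite("pics/s0z.png",cv2.resize(a[190:290,240:340],(0,0),fx=6,fy=6,interpolation=cv2.INTER_CUBIC))
```

```text
4.35 [ 0.5214 -0.0795  0.1877] [-0.8795  0.9144  8.4109] [ -0.0381 -43.0488  42.6202  -0.6415  -0.0223  -0.0002]
```

View pics/s2z.png

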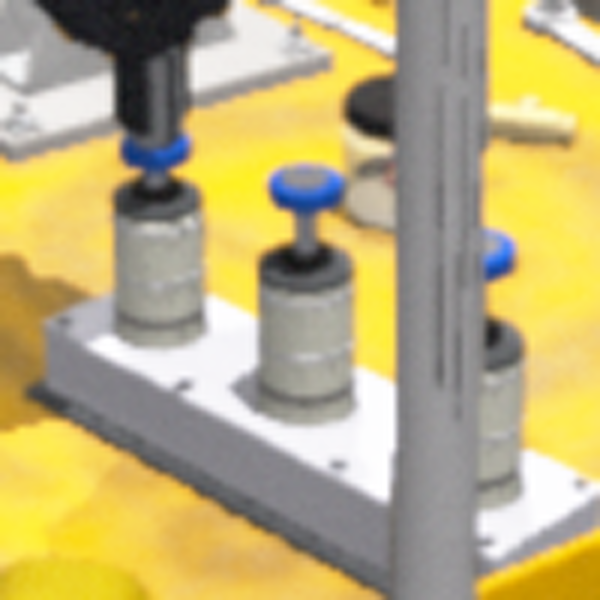

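View pics/s0z.png

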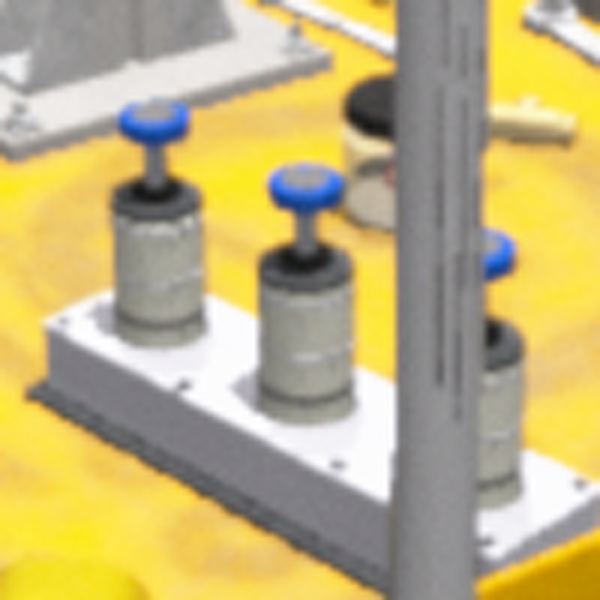

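Emit:
send_rows([
  [[0, 0.005, 0], [0, 0, 0], -1],
  [[0, 0.005, 0], [0, 0, 0], -1],
])

```text
time: 4.6
tcp_pos: [0.5215, -0.0796, 0.1874]
eef_rot: [-1.294, 1.063, -1.066]
ft_force: [-0.7, 0.1, 12.1]
width: 0.0001
```

Emit:
send_rows([
  [[0, 0.005, 0], [0, 0, 0], -1],
  [[0, 0.005, 0], [0, 0, 0], -1],
])

```text
time: 4.85
tcp_pos: [0.5216, -0.0796, 0.1869]
eef_rot: [-1.294, 1.062, -1.066]
ft_force: [-1.6, 0.9, 13.1]
width: -0.0003
```

Emit:
send_rows([
  [[0, -0.1, 0], [0, 0, 0], -1],
  [[0, -0.24, 0], [0, 0, 0], -1],
  [[0.3, -0.24, 0], [0, 0, 0], -1],
  [[0.53, -0.23, 0], [0, 0, 0], -1],
  [[0.53, -0.2, 0], [0, 0, 0], -1],
  [[0.53, -0.17, 0], [0, 0, 0], -1],
  [[0.53, -0.15, 0], [0, 0, 0], -1],
  [[0.53, -0.13, 0], [0, 0, 0], -1],
  [[0.53, -0.12, 0], [0, 0, 0], -1],
])

```text
time: 5.98
tcp_pos: [0.5365, -0.157, 0.2033]
eef_rot: [-1.295, 1.064, -1.064]
ft_force: [-0.1, 0.4, 0.5]
width: 0.0002
```

Run:
```python
from h import *
s=ctrl.observe();print(s["time"],s["tcp_pos"],s["ft_force"],s["qpos"])
im=imaging.snapshot("scene")[:,:,::-1].copy();cv2.imwrite("pics/scene3.png",im)
cv2.imwrite("pics/s3z.png",cv2.resize(im[190:290,240:340],(0,0),fx=6,fy=6,interpolation=cv2.INTER_CUBIC))
```

```text
5.975 [ 0.5365 -0.157   0.2033] [-0.097   0.3964  0.5079] [-0.2847  0.0937 -0.0109  1.4662  0.      1.0905]
```

View pics/s3z.png

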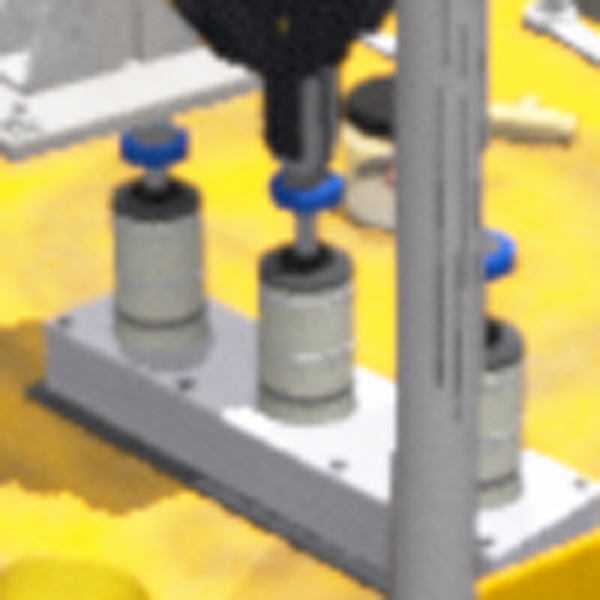

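Emit:
send_rows([
  [[0, 0.01, 0], [0, 0, 0], -1],
  [[0, 0.02, 0], [0, 0, 0], -1],
  [[0, 0.03, 0], [0, 0, 0], -1],
  [[0, 0.04, 0], [0, 0, 0], -1],
  [[0, 0.05, 0], [0, 0, 0], -1],
  [[0, 0.06, 0], [0, 0, 0], -1],
])

```text
time: 6.78
tcp_pos: [0.5367, -0.1576, 0.1947]
eef_rot: [-1.295, 1.064, -1.065]
ft_force: [-1.4, 1.5, 4.5]
width: 0.0002
```

Emit:
send_rows([
  [[0, 0.01, 0], [0, 0, 0], -1],
  [[0, 0.02, 0], [0, 0, 0], -1],
])

```text
time: 7.02
tcp_pos: [0.5366, -0.1575, 0.1914]
eef_rot: [-1.295, 1.064, -1.065]
ft_force: [0.3, 0.3, 3.6]
width: 0.0003
```

Emit:
send_rows([
  [[0, 0.01, 0], [0, 0, 0], -1],
  [[0, 0.02, 0], [0, 0, 0], -1],
])

```text
time: 7.28
tcp_pos: [0.5366, -0.1575, 0.1883]
eef_rot: [-1.295, 1.064, -1.064]
ft_force: [-0.6, 0.3, 4.1]
width: -0.0003
```

Even resistance here; continuing toward home (TCP about 0.178).

Emit:
send_rows([
  [[0, 0.01, 0], [0, 0, 0], -1],
  [[0, 0.02, 0], [0, 0, 0], -1],
])

```text
time: 7.52
tcp_pos: [0.5366, -0.1575, 0.1853]
eef_rot: [-1.295, 1.064, -1.064]
ft_force: [-0.4, 0.1, 4.3]
width: 0.0
```

Emit:
send_rows([
  [[0, 0.01, 0], [0, 0, 0], -1],
  [[0, 0.02, 0], [0, 0, 0], -1],
])

```text
time: 7.78
tcp_pos: [0.5366, -0.1575, 0.1823]
eef_rot: [-1.295, 1.064, -1.064]
ft_force: [0.2, 0.5, 4.7]
width: -0.0
```

Emit:
send_rows([
  [[0, 0.01, 0], [0, 0, 0], -1],
  [[0, 0.02, 0], [0, 0, 0], -1],
])

```text
time: 8.02
tcp_pos: [0.5366, -0.1575, 0.1793]
eef_rot: [-1.295, 1.064, -1.064]
ft_force: [-0.2, 0.2, 5.1]
width: -0.0002
```

Emit:
send_rows([
  [[0, 0.01, 0], [0, 0, 0], -1],
  [[0, 0.015, 0], [0, 0, 0], -1],
])

```text
time: 8.28
tcp_pos: [0.5366, -0.1575, 0.1771]
eef_rot: [-1.295, 1.064, -1.064]
ft_force: [-0.9, -0.2, 6.0]
width: -0.0001
```

Emit:
send_rows([
  [[0, 0.01, 0], [0, 0, 0], -1],
  [[0, 0.01, 0], [0, 0, 0], -1],
])

```text
time: 8.52
tcp_pos: [0.5366, -0.1575, 0.1759]
eef_rot: [-1.295, 1.064, -1.065]
ft_force: [-0.4, 0.4, 6.7]
width: 0.0
```

Emit:
send_rows([
  [[0, 0.01, 0], [0, 0, 0], -1],
  [[0, 0.01, 0], [0, 0, 0], -1],
])

```text
time: 8.78
tcp_pos: [0.5367, -0.1575, 0.1749]
eef_rot: [-1.295, 1.063, -1.065]
ft_force: [-1.3, 0.1, 9.1]
width: 0.0003
```

Emit:
send_rows([
  [[0, 0.01, 0], [0, 0, 0], -1],
  [[0, 0.01, 0], [0, 0, 0], -1],
])

```text
time: 9.02
tcp_pos: [0.5368, -0.1575, 0.1739]
eef_rot: [-1.294, 1.063, -1.066]
ft_force: [-2.8, 0.4, 12.2]
width: -0.0001
```

Run:
```python
from h import *
im=imaging.snapshot("scene")[:,:,::-1].copy();cv2.imwrite("pics/scene4.png",im)
s=ctrl.observe();print(s["time"],s["tcp_pos"],s["ft_force"])
cv2.imwrite("pics/s4z.png",cv2.resize(im[190:290,240:340],(0,0),fx=6,fy=6,interpolation=cv2.INTER_CUBIC))
```

```text
9.075 [ 0.5368 -0.1576  0.1739] [-2.4439  0.8176 12.2494]
```

View pics/s4z.png

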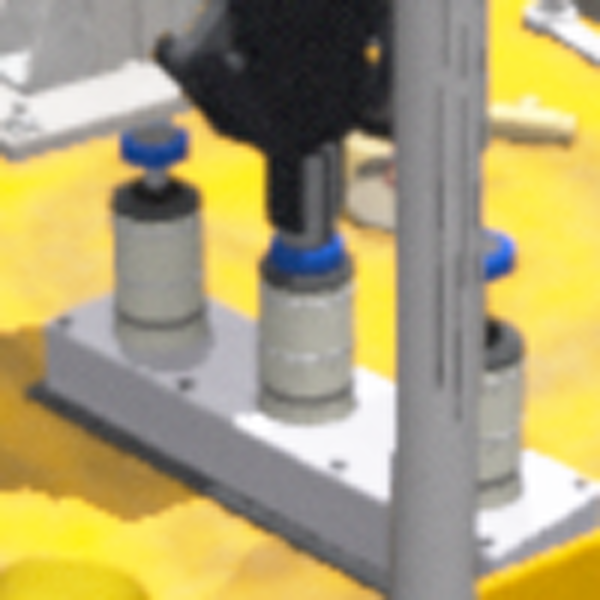

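Emit:
send_rows([
  [[0, -0.15, 0], [0, 0, 0], -1],
  [[0, -0.32, 0], [0, 0, 0], -1],
  [[0.3, -0.32, -0.01], [0, 0, 0], -1],
  [[0.53, -0.32, -0.01], [0, 0, 0], -1],
  [[0.53, -0.28, -0.01], [0, 0, 0], -1],
  [[0.53, -0.25, -0.01], [0, 0, 0], -1],
  [[0.53, -0.23, -0.01], [0, 0, 0], -1],
  [[0.53, -0.22, -0.01], [0, 0, 0], -1],
])

```text
time: 10.07
tcp_pos: [0.5504, -0.235, 0.2055]
eef_rot: [-1.296, 1.064, -1.063]
ft_force: [0.1, 0.3, 0.3]
width: 0.0001
```

Emit:
send_rows([
  [[0, 0.01, 0], [0, 0, 0], -1],
  [[0, 0.02, 0], [0, 0, 0], -1],
  [[0, 0.03, 0], [0, 0, 0], -1],
  [[0, 0.04, 0], [0, 0, 0], -1],
  [[0, 0.05, 0], [0, 0, 0], -1],
])

```text
time: 10.7
tcp_pos: [0.5507, -0.2359, 0.1989]
eef_rot: [-1.295, 1.063, -1.065]
ft_force: [-1.3, -0.3, 5.9]
width: -0.0
```

Emit:
send_rows([
  [[0, 0.01, 0], [0, 0, 0], -1],
  [[0, 0.02, 0], [0, 0, 0], -1],
])

```text
time: 10.95
tcp_pos: [0.5507, -0.2359, 0.1959]
eef_rot: [-1.295, 1.063, -1.065]
ft_force: [-1.6, 0.1, 5.9]
width: -0.0004
```

Emit:
send_rows([
  [[0, 0.01, 0], [0, 0, 0], -1],
  [[0, 0.02, 0], [0, 0, 0], -1],
])

```text
time: 11.2
tcp_pos: [0.5507, -0.2359, 0.193]
eef_rot: [-1.295, 1.063, -1.065]
ft_force: [-0.8, -0.1, 6.3]
width: -0.0002
```

Emit:
send_rows([
  [[0, 0.01, 0], [0, 0, 0], -1],
  [[0, 0.02, 0], [0, 0, 0], -1],
])

```text
time: 11.45
tcp_pos: [0.5507, -0.2359, 0.19]
eef_rot: [-1.295, 1.063, -1.065]
ft_force: [-1.5, 0.1, 6.5]
width: -0.0003
```

Emit:
send_rows([
  [[0, 0.01, 0], [0, 0, 0], -1],
  [[0, 0.02, 0], [0, 0, 0], -1],
])

```text
time: 11.7
tcp_pos: [0.5507, -0.2359, 0.187]
eef_rot: [-1.295, 1.063, -1.065]
ft_force: [-0.7, 1.3, 5.4]
width: -0.0001
```

Emit:
send_rows([
  [[0, 0.01, 0], [0, 0, 0], -1],
  [[0, 0.02, 0], [0, 0, 0], -1],
])

```text
time: 11.95
tcp_pos: [0.5507, -0.2359, 0.184]
eef_rot: [-1.295, 1.063, -1.065]
ft_force: [-0.8, 0.5, 5.4]
width: 0.0002
```

Emit:
send_rows([
  [[0, 0.01, 0], [0, 0, 0], -1],
  [[0, 0.02, 0], [0, 0, 0], -1],
])

```text
time: 12.2
tcp_pos: [0.5507, -0.2359, 0.1809]
eef_rot: [-1.295, 1.063, -1.065]
ft_force: [-1.4, 0.9, 5.3]
width: 0.0003
```

Emit:
send_rows([
  [[0, 0.01, 0], [0, 0, 0], -1],
  [[0, 0.02, 0], [0, 0, 0], -1],
])

```text
time: 12.45
tcp_pos: [0.5507, -0.2359, 0.1779]
eef_rot: [-1.295, 1.063, -1.065]
ft_force: [-0.7, 0.8, 6.0]
width: -0.0003
```

Emit:
send_rows([
  [[0, 0.01, 0], [0, 0, 0], -1],
  [[0, 0.01, 0], [0, 0, 0], -1],
])

```text
time: 12.7
tcp_pos: [0.5507, -0.2359, 0.1765]
eef_rot: [-1.295, 1.063, -1.065]
ft_force: [-1.9, 0.5, 6.0]
width: -0.0001
```

Emit:
send_rows([
  [[0, 0.01, 0], [0, 0, 0], -1],
  [[0, 0.01, 0], [0, 0, 0], -1],
])

```text
time: 12.95
tcp_pos: [0.5508, -0.2359, 0.1756]
eef_rot: [-1.294, 1.063, -1.066]
ft_force: [-1.9, 1.1, 8.9]
width: 0.0002
```

Emit:
send_rows([
  [[0, 0.01, 0], [0, 0, 0], -1],
  [[0, 0.01, 0], [0, 0, 0], -1],
])

```text
time: 13.2
tcp_pos: [0.5509, -0.236, 0.1746]
eef_rot: [-1.294, 1.062, -1.066]
ft_force: [-2.4, 1.4, 11.7]
width: 0.0002
```

Emit:
send_rows([
  [[0, 0.01, 0], [0, 0, 0], -1],
  [[0, 0.01, 0], [0, 0, 0], -1],
])

```text
time: 13.45
tcp_pos: [0.5511, -0.236, 0.1737]
eef_rot: [-1.294, 1.061, -1.067]
ft_force: [-1.6, 1.8, 14.6]
width: -0.0002
```

Emit:
send_rows([
  [[0, -0.3, 0], [0, 0, 0], -1],
  [[0, -0.55, 0], [0, 0, 0], -1],
  [[-0.4, -0.6, 0], [0, 0, 0], 0],
  [[-0.8, -0.6, 0], [0, 0, 0], 1],
  [[-1.0, -0.6, 0], [0, 0, 0], 1],
  [[-1.0, -0.6, 0], [0, 0, 0], 1],
])

```text
time: 14.2
tcp_pos: [0.5212, -0.087, 0.2615]
eef_rot: [-1.296, 1.062, -1.063]
ft_force: [0.5, -0.4, -0.7]
width: 0.0721
```

Run:
```python
from h import *
s=ctrl.observe();print(s["time"],s["tcp_pos"],s["qpos"],s["ft_force"],s["width"])
m=imaging.camera_model("wrist");T=wristT(m,s)
for n in["wrist","scene","top"]:
  im=imaging.snapshot(n)[:,:,::-1].copy();cv2.imwrite(f"pics/{n}5.png",im)
  if n=="wrist":
    for c,st in blobs(im,(100,80,40),(130,255,255),40): print(c,st,onz(m,*c,.112,T))
  if n=="scene": cv2.imwrite("pics/s5z.png",cv2.resize(im[190:290,240:340],(0,0),fx=6,fy=6,interpolation=cv2.INTER_CUBIC))
print(plan([.521,-.0795,.132],[.983,.186,0],s))
```

```text
14.2 [ 0.5212 -0.087   0.2615] [-0.1654  0.0227  0.0267  1.5743  0.0001  1.2077] [ 0.5032 -0.4195 -0.682 ] 0.07212928084823449
[287.8162 211.9576] [268 193  41  41 778] [ 0.5224 -0.0808  0.112 ]
[285.7546 305.2521] [268 289  36  35 603] [ 0.5352 -0.1518  0.112 ]
[284.5   381.581] [268 373  33  19 358] [ 0.548  -0.2209  0.112 ]
[array([-0.0494,  0.8634,  0.0081]), array([-0.0003,  0.0053,  0.0001])]
```

View pics/wrist5.png

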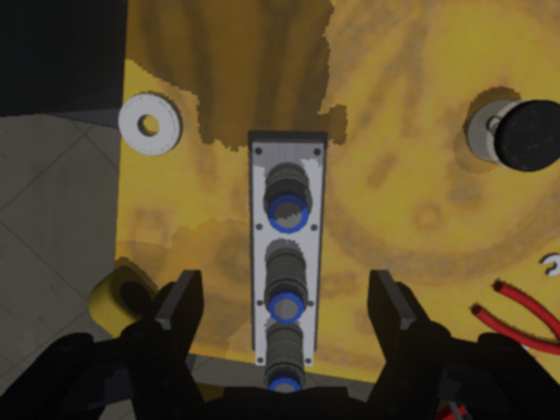

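View pics/s5z.png

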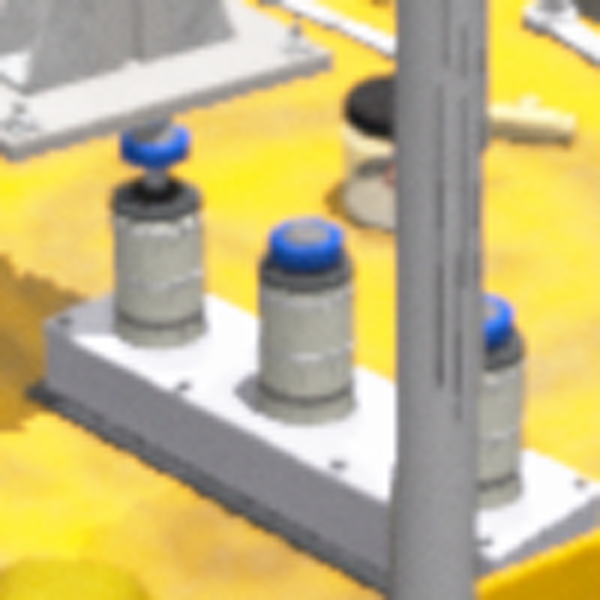

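Emit:
send_rows([
  [[-0.05, 0.1, 0.01], [0, 0, 0], 1],
  [[-0.05, 0.3, 0.01], [0, 0, 0], 1],
  [[-0.05, 0.55, 0.01], [0, 0, 0], 1],
  [[-0.05, 0.75, 0.01], [0, 0, 0], 1],
  [[-0.05, 0.88, 0.01], [0, 0, 0], 1],
  [[-0.05, 0.88, 0.01], [0, 0, 0], 1],
])

```text
time: 15.1
tcp_pos: [0.5203, -0.0812, 0.1266]
eef_rot: [-1.297, 1.068, -1.062]
ft_force: [0.3, -0.2, 0.8]
width: 0.0855
```

Emit:
send_rows([
  [[0, 0, 0], [0, 0, 0], -0.1],
  [[0, 0, 0], [0, 0, 0], -0.4],
  [[0, 0, 0], [0, 0, 0], -1],
  [[0, 0, 0], [0, 0, 0], -1],
  [[0, 0, 0], [0, 0, 0], -1],
  [[0, 0, 0], [0, 0, 0], -1],
], squeeze=40)

```text
time: 15.85
tcp_pos: [0.5218, -0.0811, 0.1301]
eef_rot: [-1.295, 1.063, -1.065]
ft_force: [-1.2, -0.3, 6.0]
width: 0.0356
```

Run:
```python
from h import *
s=ctrl.observe();print(s["time"],s["tcp_pos"],s["ft_force"],s["width"])
im=imaging.snapshot("scene")[:,:,::-1].copy();cv2.imwrite(f"pics/scene6.png",im)
cv2.imwrite("pics/s6z.png",cv2.resize(im[170:290,220:340],(0,0),fx=5,fy=5,interpolation=cv2.INTER_CUBIC))
```

```text
15.85 [ 0.5218 -0.0811  0.1301] [-1.1965 -0.3168  6.0089] 0.03562599657072245
```

View pics/s6z.png

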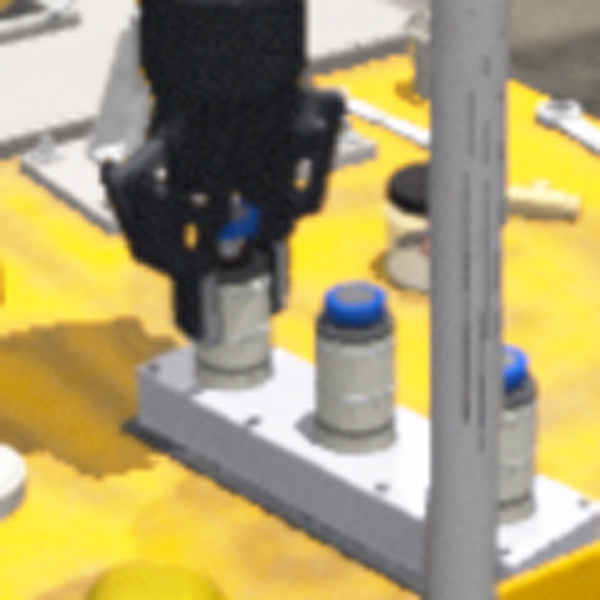

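Emit:
send_rows([
  [[0, -0.1, 0], [0, 0, 0], -1],
  [[0, -0.2, 0], [0, 0, 0], -1],
  [[0, -0.35, 0], [0, 0, 0], -1],
  [[0, -0.55, 0], [0, 0, 0], -1],
  [[0, -0.55, 0], [0, 0, 0], -1],
], squeeze=45)

```text
time: 16.52
tcp_pos: [0.5224, -0.0811, 0.2147]
eef_rot: [-1.293, 1.061, -1.067]
ft_force: [0.9, -0.7, -2.3]
width: 0.0359
```

Run:
```python
from h import *
s=ctrl.observe();print(s["time"],s["tcp_pos"],s["ft_force"],s["width"])
im=imaging.snapshot("scene")[:,:,::-1].copy();cv2.imwrite(f"pics/scene7.png",im)
cv2.imwrite("pics/s7z.png",cv2.resize(im[140:290,200:350],(0,0),fx=4,fy=4,interpolation=cv2.INTER_CUBIC))
print(plan([.4345,.157,.2115],[.983,.186,0],s),plan([.4345,.157,.2115],[1,0,0],s))
```

```text
16.525 [ 0.5224 -0.0811  0.2147] [ 0.9488 -0.6951 -2.2894] 0.035899330245565714
[array([-1.6709,  0.0176, -0.2671]), array([-0.0021,  0.004 ,  0.0008])] [array([-1.6709,  0.0176, -0.2671]), array([-0.0022,  0.0975,  0.0006])]
```

View pics/s7z.png

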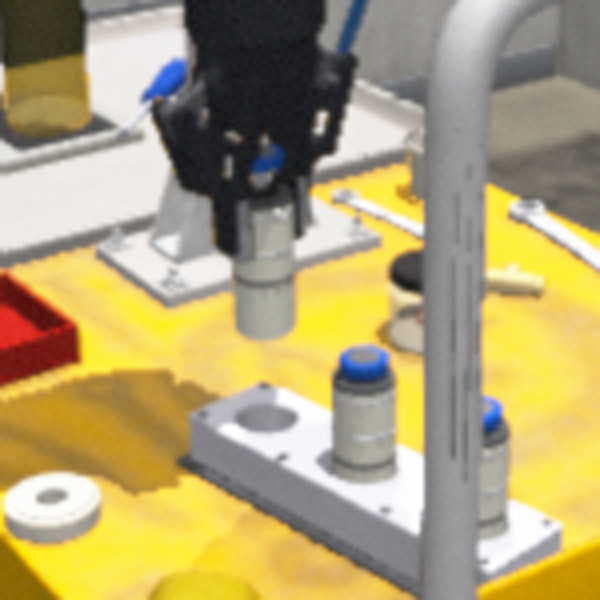

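Emit:
send_rows([
  [[-0.15, 0, -0.02], [0, 0, 0], -1],
  [[-0.35, 0, -0.05], [0, 0, 0], -1],
  [[-0.6, 0, -0.1], [0, 0, 0], -1],
  [[-0.84, 0, -0.13], [0, 0, 0], -1],
])

```text
time: 17.08
tcp_pos: [0.4769, 0.0397, 0.2104]
eef_rot: [-1.296, 1.066, -1.064]
ft_force: [1.0, 0.7, -2.3]
width: 0.0356
```

Emit:
send_rows([
  [[-0.3, 0, -0.05], [0, 0, 0], -1],
  [[-0.6, 0, -0.1], [0, 0, 0], -1],
  [[-0.75, 0, -0.13], [0, 0, 0], -1],
  [[-0.83, 0, -0.14], [0, 0, 0], -1],
  [[-0.83, 0, -0.14], [0, 0, 0], -1],
])

```text
time: 17.7
tcp_pos: [0.433, 0.1571, 0.2111]
eef_rot: [-1.296, 1.064, -1.064]
ft_force: [-0.7, 0.2, -1.3]
width: 0.0353
```

Run:
```python
from h import *
s=ctrl.observe();print(s["time"],s["tcp_pos"],s["ft_force"],s["width"])
m=imaging.camera_model("wrist");print(proj(m,[.4345,.157,.004],wristT(m,s)))
for n in["wrist","top","scene"]:
  im=imaging.snapshot(n)[:,:,::-1].copy();cv2.imwrite(f"pics/{n}8.png",im)
cv2.imwrite("pics/s8z.png",cv2.resize(im[110:260,130:280],(0,0),fx=4,fy=4,interpolation=cv2.INTER_CUBIC))
print(plan([.4345,.157,.126],[.983,.186,0],s))
```

```text
17.7 [0.433  0.1571 0.2111] [-0.6629  0.2108 -1.3271] 0.035301615772416604
[286.493 197.026]
[array([0.0022, 0.5671, 0.0102]), array([0.0005, 0.0045, 0.0002])]
```

View pics/wrist8.png

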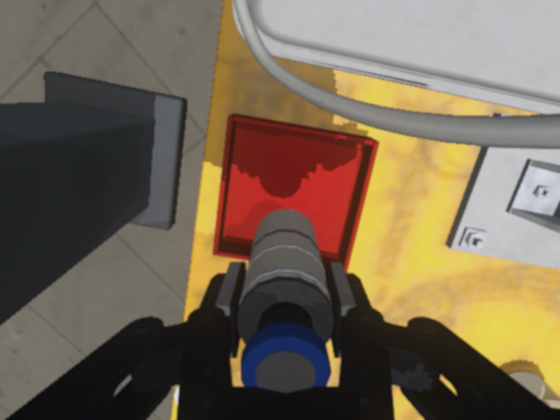

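View pics/s8z.png

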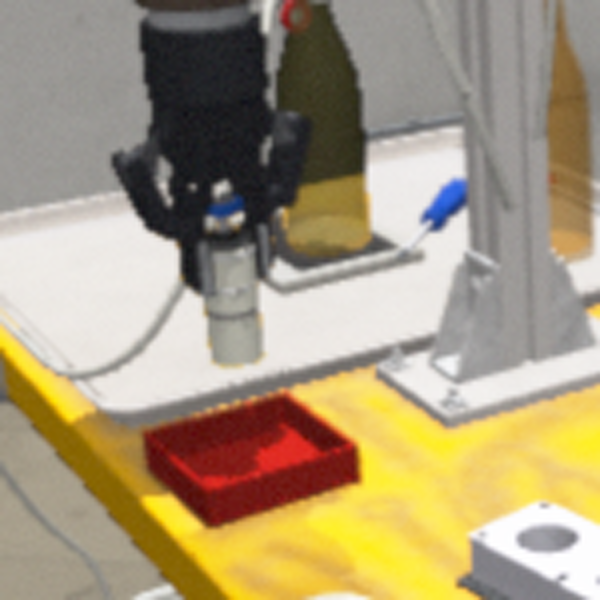

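Emit:
send_rows([
  [[0, 0.12, 0.01], [0, 0, 0], -1],
  [[0, 0.28, 0.01], [0, 0, 0], -1],
  [[0, 0.42, 0.01], [0, 0, 0], -1],
  [[0, 0.49, 0.01], [0, 0, 0], -1],
  [[0, 0.52, 0.01], [0, 0, 0], -1],
  [[0, 0.53, 0.01], [0, 0, 0], -1],
])

```text
time: 18.6
tcp_pos: [0.4348, 0.1572, 0.1323]
eef_rot: [-1.295, 1.064, -1.065]
ft_force: [-0.1, -0.6, -1.7]
width: 0.0357
```

Emit:
send_rows([
  [[0, 0.01, 0], [0, 0, 0], -1],
  [[0, 0.02, 0], [0, 0, 0], -1],
  [[0, 0.02, 0], [0, 0, 0], -1],
])

```text
time: 18.98
tcp_pos: [0.4347, 0.1572, 0.1293]
eef_rot: [-1.295, 1.064, -1.064]
ft_force: [0.0, -1.2, -1.6]
width: 0.036
```

Emit:
send_rows([
  [[0, 0.01, 0], [0, 0, 0], -1],
  [[0, 0.01, 0], [0, 0, 0], -1],
])

```text
time: 19.23
tcp_pos: [0.4346, 0.1572, 0.1275]
eef_rot: [-1.295, 1.064, -1.064]
ft_force: [0.0, 0.7, -2.5]
width: 0.0354
```

Emit:
send_rows([
  [[0, 0.01, 0], [0, 0, 0], -1],
  [[0, 0.01, 0], [0, 0, 0], -1],
])

```text
time: 19.48
tcp_pos: [0.4347, 0.1572, 0.1262]
eef_rot: [-1.295, 1.064, -1.064]
ft_force: [-0.2, 0.9, -0.6]
width: 0.0354
```

Emit:
send_rows([
  [[0, 0.01, 0], [0, 0, 0], -1],
  [[0, 0.01, 0], [0, 0, 0], -1],
])

```text
time: 19.73
tcp_pos: [0.4348, 0.1573, 0.1261]
eef_rot: [-1.294, 1.064, -1.065]
ft_force: [-5.3, -2.2, 12.6]
width: 0.0354
```

Emit:
send_rows([
  [[0, -0.01, 0], [0, 0, 0], -1],
  [[0, -0.01, 0], [0, 0, 0], -0.1],
  [[0, -0.01, 0], [0, 0, 0], 0.2],
  [[0, -0.01, 0], [0, 0, 0], 0.6],
  [[0, -0.01, 0], [0, 0, 0], 1],
  [[0, -0.01, 0], [0, 0, 0], 1],
  [[0, -0.01, 0], [0, 0, 0], 1],
])

```text
time: 20.6
tcp_pos: [0.4347, 0.1572, 0.1261]
eef_rot: [-1.295, 1.064, -1.064]
ft_force: [-0.2, 0.3, -0.5]
width: 0.0853
```

Emit:
send_rows([
  [[0, -0.1, 0], [0, 0, 0], 1],
  [[0, -0.3, 0], [0, 0, 0], 1],
  [[0, -0.6, 0], [0, 0, 0], 1],
  [[0, -0.95, 0], [0, 0, 0], 1],
  [[0, -0.95, 0], [0, 0, 0], 1],
])

```text
time: 21.22
tcp_pos: [0.4357, 0.1576, 0.2739]
eef_rot: [-1.288, 1.06, -1.067]
ft_force: [0.9, 0.2, -0.2]
width: 0.0855
```

Run:
```python
from h import *
s=ctrl.observe();print(s["time"],s["tcp_pos"],s["ft_force"],s["width"])
for n in["wrist","top","scene"]:
  im=imaging.snapshot(n)[:,:,::-1].copy();cv2.imwrite(f"pics/{n}9.png",im)
cv2.imwrite("pics/s9z.png",cv2.resize(im[150:300,150:350],(0,0),fx=4,fy=4,interpolation=cv2.INTER_CUBIC))
```

```text
21.225 [0.4357 0.1576 0.2739] [ 0.8854  0.2452 -0.1624] 0.08552916135100808
```

View pics/s9z.png

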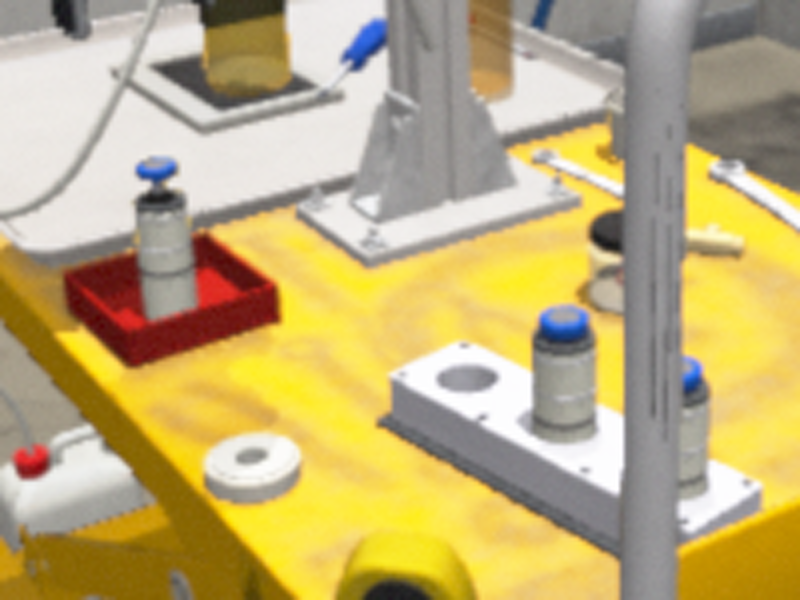

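View pics/wrist9.png

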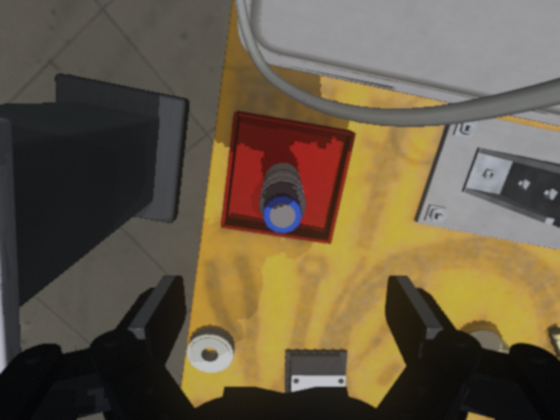

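View pics/top9.png

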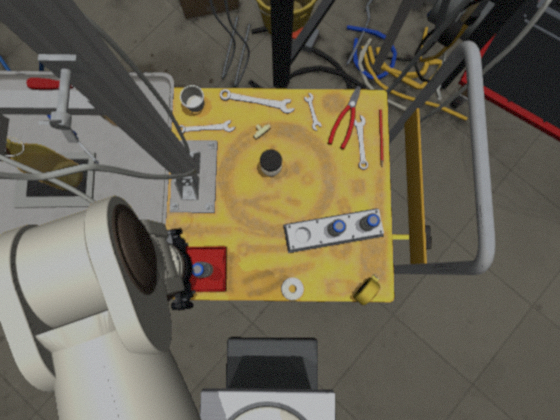

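```bash
python3 -c "
from h import *
print(ctrl.hand_in())"
```

```text
the job is handed in; nothing more can be done
None
```

I tested all three cylinders, and the jammed one is the cylinder nearest the tray. It now stands upright in the red tray. The two sound ones are still in the rack with their knobs home. I handed in at about 21.4 s of the 66 s allowed; the hand-in reports no verdict.

- **Jammed cylinder:** the resistance climbed to about 13 N with the knob roughly 9–10 mm short of home, so I stopped there. The camera showed the gap between knob and cap still open. I lifted it by the barrel, lowered it until it touched the tray floor at the expected height, and released it.
- **Middle and far cylinders:** both resisted evenly at about 4–6.5 N. They stiffened only at the washer height, and I took them to about 12 N and 15 N.
- **Force limit:** the highest reading on any knob was about 15 N, against the 25 N limit. Readings came only at the end of each short push.

**Last checks:**
- The final pictures show the jammed cylinder upright inside the tray, its knob clearly not home, and the other two seated with their knobs down.
- The tape measure, thread tape and jar look unmoved, and the gripper is open and clear.

**Disagreements:**
- Force on the jammed knob first appeared about 5 mm lower than I expected. I put this down to sensor noise or lag, and the camera showed that knob still well above its washer.
- The overhead and side cameras differed by about 10–15 mm on knob position. I used the overhead values, and the wrist camera agreed with them to about 2 mm on the nearest knob.

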